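# Show a wax seal to two camera stations on a turntable

## Robot

A 6-joint arm with a two-finger parallel gripper is mounted at the origin on the work surface; the furniture and walls round the work are solid. World frame = base frame: x ahead of the robot, y to its left, z up, the work surface at z = 0. Lengths are in mm, angles in degrees, forces in N, time in s.
With the tool pointing down it reaches from about 250 to 775 mm from the base axis. Payload 4 kg.
Tool frame: the origin (TCP) lies at the very end of the fingers, on their centre line; the grasp point (between the pads) lies 19 mm behind it; z points along the fingers, y is the direction in which the jaws open and shut (so a half turn about z gives the same grasp; the last joint's range is limited). The gripper opens to 85 mm and grips with 20 to 120 N. Pads are 22 mm wide; open, the fingers measure 114 mm over their backs; the gripper's body (76 mm by 85 mm) begins 54 mm behind the grasp point. The pads swing forward as they close: fully open they stand 13 mm farther back than shut.
Start: joints at [66.4, 4.996, 78.535, -0, 96.463, -5.907], TCP at [167.163, 523.998, 231.341] pointing down, gripper open.
Joint ranges: [-177.83, 177.83], [-43.37, 116.18], [15.69, 146.23], [-61.86, 241.86], [9.47, 152.12], [-147.06, 147.06]. Speed limits (degrees/s): [159.86, 159.86, 180, 180, 180, 180].

## Interface

Orientations are given as [roll, pitch, yaw] about the fixed x, y, z axes, in that order (R = Rz(yaw) Ry(pitch) Rx(roll)).
In Python, from workcell import * gives the robot as it stands.
- The arm moves only by the tool carry_out, never from a script. Its argument "moves" is a list of rows, each a list of 3 entries, a list of its own where there are three numbers: the turn, a rotation vector about the tool's x, y, z in rad, then the shift along the tool's x, y, z in m, then the gripper command: -1 is shut, 1 is fully open, values between are in proportion. In form: [[[wx, wy, wz], [tx, ty, tz], grip], ...]. A call has exactly 8 rows; each row is the pose to reach, as a shift and turn from the pose commanded when the call began, along the tool's axes at that moment; what a row does not reach only later rows make up. A row lasts 1/10 s, in which the tool goes at most 50 mm and 8.59 degrees, less where a joint would pass 70% of its speed; a pose out of reach is approached as far as the arm can. A call with a gripper value outside its range is refused whole. The fingers move at their own pace and stop on an object; "grip_force" is the grip in N (left out, the last holds). Time passes only in rows, so rows that repeat a pose let the fingers close, or fill a call up. It gives the time, the measured TCP pose, the force and the opening at its end, in the units of the state.
- sense(): the state, without advancing time (a new reading comes with each control period).
- capture(name): name is "side" or "top" or "wrist"; returns (picture, depth): 384x512x3 uint8, red, green, blue; 384x512 float32, mm along the optical axis (not along the pixel's ray), 0 where there is no reading.
- camera_info(name): a dict with "fovy" (degrees; the focal length in pixels is half the picture's height over the tangent of half this angle, whatever the lens; pixels are square), "cx", "cy" (the principal point, pixels), "cam_to_world" (4x4, takes a point from camera to world coordinates); the wrist camera has in their place "tool_from_camera" (4x4, takes a point from camera to tool coordinates, whose origin is the TCP and whose axes are the flange's). Camera axes: x right, y down, z forward; pixel columns grow to the right and rows downward; lengths in mm; the calibration is good to about 2 mm. A picture is of the moment at which its call begins: read the wrist's pose just before it. camera_info takes no time and is no camera call.
- hand_in(): hands the job in, once; it reports no verdict.
The state is a dict: "clock": time; "joint_positions": joint angles; "qd": joint speeds; "joint_efforts": joint torques, N m; "eef_pos": TCP position; "orientation": TCP orientation; "contact_force": force on the tool from outside, world axes, zero at the start; "torque": the same for the moment, N m; "opening": finger opening in mm.
Only numpy, scipy, OpenCV 4.12 (cv2) and the standard library are available. Lean on these libraries where they do the work, as an engineer would, in place of code of your own. Each camera call takes 0.05 s, during which the arm holds its last target. There are 200 camera calls.

## Task

The wax seal on the turntable is to be photographed in two positions. Push on the turntable's arms with a fingertip until the arrow-ended arm points squarely at the tall thin post, take the finger away and let it stand untouched for two seconds; then push it round until the arrow points squarely at the short thick post, and leave it there. Push gently, never grip the arms, and do not touch or lift the seal box or disturb the things lying about.

Things in the scene. Friction and masses are not known exactly. Their poses are not given: they have to be found in the camera images.
- rotor: grey disc, 140 mm diameter, with four flat aluminium arms at right angles, 16 mm wide, 46 to 61 mm above the work surface. Origin on the turning axis at z = 0; own x along the arrow-ended arm, its diamond head 38 mm wide, from 112 to 150 mm off the axis; the others end round at 144 mm. Free to push 70 to 112 mm from the axis. Stiff: about 2 N at 95 mm turns it, and it stays where left
- arrow_line (a point): point on the arrow arm's centre line produced, 174 mm from the axis (24 mm beyond the arrow's point), 53 mm above the work surface: it stands over the post that the arrow points at
- arrow_push (a point): point on the arrow-ended arm, 95 mm from the axis, 53 mm above the work surface (half-way up the arm)
- turntable: fixed base: round board, 380 mm diameter, 12 mm thick, under the whole rotor, with a bearing collar of 90 mm diameter in the middle. Origin on the turning axis, at the work surface; z up. The posts stand on it 1.1 rad to either side of its own -x; the arrow starts between them, within 0.5 rad of -x; stops let it turn up to 2.6 rad either way from -x
- tall_post: tall thin fixed aluminium post, 10 mm diameter (18 mm foot), 50 mm high, standing on the board 174 mm from the axis, its top 62 mm above the work surface. Origin at the centre of its underside, on the board. It may be the left or the right one of the two
- short_post: short thick fixed aluminium post, 28 mm diameter, 22 mm high, standing on the board 174 mm from the axis, its top 34 mm above the work surface. Origin at the centre of its underside, on the board
- seal_box: loose round turned wooden box with a wax seal in it, 68 mm diameter, 24 mm high, standing about the middle of the disc, underside 61 mm above the work surface. Origin at the centre of its underside; not to be touched
- loupe: black eyepiece loupe, 40 mm diameter, 28 mm high, bystander on the robot's side of the turntable; origin at the centre of its underside
- paste_jar: white paste jar with black cap, 64 mm diameter, 68 mm high, bystander to the left of the turntable; origin at the centre of its underside
- linen_thread: bobbin of linen thread, 33 mm diameter, 42 mm high, bystander to the left of the turntable; origin at the centre of its underside

How it is judged (in metres and radians):
On the way, in this order (a step that is already met when the one before it is completed fails the run):
1. the arrow points at the tall thin post and the rotor stands untouched (horizontal distance between arrow_line and tall_post below 0.012 m and angular speed of rotor below 0.05 rad/s and contact force between each of the fingers, the arm and rotor below 0.1 N), for 1.5 s.
2. the arrow points at the short thick post and the rotor stands untouched (horizontal distance between arrow_line and short_post below 0.012 m and angular speed of rotor below 0.05 rad/s and contact force between each of the fingers, the arm and rotor below 0.1 N), for 0.2 s.
At the end, for the whole second after the job is handed in: the arrow's line passes within 12 mm (4 degrees) of the short post's axis, rotor at rest, after it stood so, untouched, at the tall post for 1.5 s; seal box upright within 30 mm of its start, bystanders within 20 mm (horizontal distance between arrow_line and short_post below 0.012 m and angular speed of rotor below 0.05 rad/s and distance of seal_box from where it was at the start of the episode below 0.03 m and angle between seal_box's own z axis and vertical below 0.1 rad and distance of each of loupe, paste_jar, linen_thread from where it was at the start of the episode below 0.02 m).
It fails at once if the seal box is shifted or lifted (distance of seal_box from where it was at the start of the episode above 0.03 m).
It fails at once if the robot touches the seal box (contact force between any of the fingers, the arm and seal_box above 0.3 N).
It fails at once if the turntable is pushed hard or gripped (over 20 N) (contact force between any of the fingers, the arm and rotor above 20 N).
It fails at once if a bystander is disturbed (distance of any of loupe, paste_jar, linen_thread from where it was at the start of the episode above 0.02 m).
It also fails if it takes over 64 s, if anything falls off the work surface, if the arm or the gripper's body presses on something with over 40 N, if the wrist force passes 120 N, or if a joint passes its speed limit or range.

## Working session

There is one attempt and no reset: what is moved stays moved. The work goes in short steps, Python scripts to look and compute and a tool call to move; the robot and the scene stay as the last step left them, time stands still between calls to the robot, and variables do not carry over. Pictures are saved under pics/ and viewed, about 8 in all and at most 12, crops included, and the job is handed in when it is done.

Besides the shell and the picture viewer there is one more tool, called after "Emit:" as name([rows], argument=value, ...), one row to a line, values as JSON. carry_out: Moves the arm, as the interface text tells. Its arguments: {"type":"object","properties":{"moves":{"type":"array"},"grip_force":{"type":"number"}},"required":["moves"]}

```bash
mkdir -p pics; ls
python3 - <<'E'
from workcell import *
import cv2,numpy as np
s=sense();print(s)
for n in("top","side"):
    p,d=capture(n);cv2.imwrite(f"pics/{n}0.png",p[:,:,::-1]);np.savez(f"{n}0.npz",p=p,d=d)
    i=camera_info(n);print(n,i)
print(camera_info("wrist"))
E
```

```text
pics
{'clock': 0.0, 'joint_positions': array([ 6.63997046e+01,  5.03847080e+00,  7.86278662e+01,  3.00682082e-04,
        9.64630904e+01, -5.90888815e+00]), 'qd': array([ 0.0271199 ,  0.00188469,  0.00883218, -0.04150731,  0.03465191,
       -0.09612948]), 'joint_efforts': array([ 1.37816343e-03, -3.51860726e+01, -3.13276613e+01, -3.02908052e-05,
        1.07375358e-02,  2.03873850e-05]), 'eef_pos': array([166.94897325, 523.50493105, 230.11758658]), 'orientation': array([-1.79871291e+02, -1.36213871e-02,  1.62308611e+02]), 'contact_force': array([ 0.80296895, -0.80722304,  0.61151061]), 'torque': array([-0.01993838, -0.07334112,  0.01677712]), 'opening': 85.44786085754305}
top {'fovy': 55.01671159221936, 'cx': 252.15302198489948, 'cy': 188.98081055763373, 'cam_to_world': array([[-2.84919966e-02, -9.92905501e-01,  1.15442070e-01,
         3.52870264e+02],
       [-9.99590441e-01,  2.86103024e-02, -6.32358710e-04,
         1.26423847e+02],
       [-2.67496010e-03, -1.15412807e-01, -9.93314013e-01,
         1.03632167e+03],
       [ 0.00000000e+00,  0.00000000e+00,  0.00000000e+00,
    
[... 205 characters left out ...]
],
       [-1.84631592e-01, -5.33769105e-01,  8.25228282e-01,
        -8.06079769e+02],
       [-6.51956812e-03, -8.38980293e-01, -5.44122746e-01,
         6.87327444e+02],
       [ 0.00000000e+00,  0.00000000e+00,  0.00000000e+00,
         1.00000000e+00]])}
{'fovy': 67.58274605227398, 'cx': 254.5161676689039, 'cy': 190.44298933331362, 'tool_from_camera': array([[ 4.19578999e-04, -9.66424149e-01, -2.56951724e-01,
         6.54344446e+01],
       [ 9.99999533e-01,  6.29106810e-04, -7.33231940e-04,
        -6.28055450e-02],
       [ 8.70263133e-04, -2.56951296e-01,  9.66423962e-01,
        -1.42174161e+02],
       [ 0.00000000e+00,  0.00000000e+00,  0.00000000e+00,
         1.00000000e+00]])}
```

View pics/top0.png

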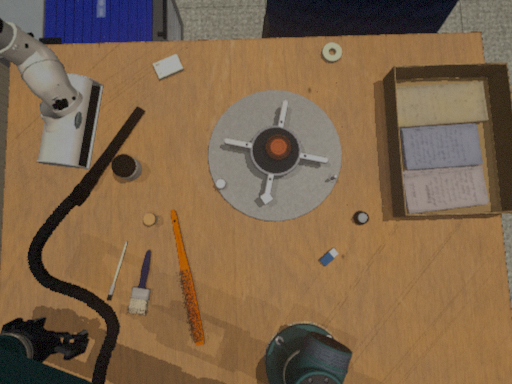

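View pics/side0.png

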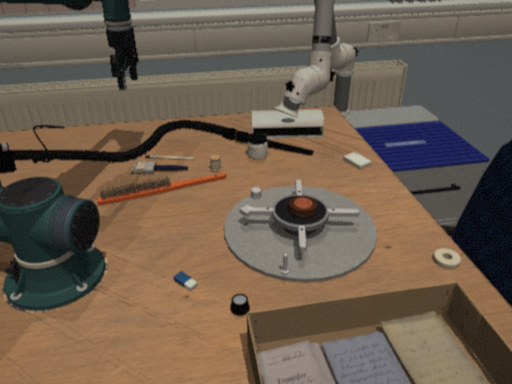

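The top view shows the turntable at about (275,155) with the arrow tip at (266,200). The short post is at (221,184), on the left (+y), and the tall post at (333,178), on the right (-y). The loupe is at (361,218). The side view agrees.

```bash
cat > h.py <<'E'
from workcell import *
import cv2,numpy as np
from scipy.optimize import least_squares
def cloud(n,d):
    i=camera_info(n);h,w=d.shape;f=h/2/np.tan(np.radians(i['fovy'])/2)
    u,v=np.meshgrid(np.arange(w),np.arange(h))
    c=np.stack([(u-i['cx'])*d/f,(v-i['cy'])*d/f,d],-1)
    T=np.array(i['cam_to_world']);P=c@T[:3,:3].T+T[:3,3];P[d<=0]=np.nan
    return P
def fitc(q,r):
    return least_squares(lambda a:np.hypot(q[:,0]-a[0],q[:,1]-a[1])-r,q.mean(0),loss='soft_l1').x
def angle(P,C,ref=-np.pi):
    """arm direction from points at the arms' height outside the disc"""
    R=P[...,:2]-C;r=np.hypot(R[...,0],R[...,1]);a=np.arctan2(R[...,1],R[...,0])
    m=(P[...,2]>36)&(P[...,2]<75)&(r>80)&(r<155)
    return m,r,a
E
python3 - <<'E'
from h import *
for n in("top","side"):
    z=np.load(f"{n}0.npz");P=cloud(n,z['d'])
    x,y,h=P[...,0],P[...,1],P[...,2]
    C=np.array([348,73.])
    for k in range(4):
        r=np.hypot(x-C[0],y-C[1])
        m=(r<215)&(h>7)&(h<17)
        mm=(m.astype(np.uint8))
        cs,_=cv2.findContours(cv2.morphologyEx(mm,cv2.MORPH_CLOSE,np.ones((9,9))),cv2.RETR_EXTERNAL,cv2.CHAIN_APPROX_NONE)
        c=max(cs,key=cv2.contourArea)[:,0];q=P[c[:,1],c[:,0],:2];q=q[~np.isnan(q[:,0])]
        C=fitc(q,189.)
    print(n,"centre",C,"table z",np.nanmedian(h[(r>200)&(r<230)]),"board z",np.nanmedian(h[m]),"rms",np.std(np.hypot(*(q-C).T)),np.mean(np.hypot(*(q-C).T)))
    a=np.arctan2(y-C[1],x-C[0])
    # box top
    for nm,m in(("box",(r<50)&(h>78)&(h<95)),("highring",(r>155)&(r<185)&(h>20)),("arms",(r>78)&(r<150)&(h>38)&(h<70))):
        nn,l,st,ce=cv2.connectedComponentsWithStats(m.astype(np.uint8))
        for k in range(1,nn):
            if st[k,4]<3: continue
            s=l==k;p=np.median(P[s],0);e=P[s].mean(0)
            print(nm,st[k,4],ce[k].round(1),e.round(1),"zmax",h[s].max().round(1),"r",np.hypot(*(e[:2]-C)).round(1),"ang",np.degrees(np.arctan2(e[1]-C[1],e[0]-C[0])).round(2))
    m=(h>18)&(h<90)&(r>195)&(r<330)&(x>0)
    nn,l,st,ce=cv2.connectedComponentsWithStats(m.astype(np.uint8))
    for k in range(1,nn):
        if st[k,4]>15:s=l==k;print("thing",st[k,4],ce[k].round(),P[s].mean(0).round(),h[s].max().round())
E
```

```text
top centre [333.52072244 129.73386963] table z 2.487551148330226 board z 12.693945911299522 rms 54.99297249694422 164.16968259159785
highring 95 [270.5 176.1] [499.5  75.7  60.5] zmax 64.9 r 174.5 ang -18.03
highring 34 [222.  185.3] [482.2 208.3  32. ] zmax 36.9 r 168.2 ang 27.84
arms 145 [266.9 194.5] [450.2  87.1  61.2] zmax 66.2 r 124.3 ang -20.08
thing 2286 [276. 148.] [574.  59.  66.] 90.0
thing 31 [333. 177.] [496. -96.  44.] 65.0
thing 129 [362. 217.] [ 386. -172.   26.] 32.0
thing 137 [150. 218.] [397. 404.  40.] 48.0
thing 24 [183. 277.] [239. 319.  26.] 43.0
thing 32 [187. 290.] [204. 309.  26.] 37.0
thing 72 [191. 317.] [134. 298.  27.] 40.0
thing 17 [195. 336.] [ 83. 287.  24.] 31.0
thing 477 [289. 351.] [47. 43. 45.] 90.0
side centre [337.90024372  32.78290754] table z 0.044564261883635936 board z 11.1316889080083 rms 56.17272006450572 163.66743683406114
highring 221 [276.2 215.1] [508.9  49.9  57.4] zmax 62.8 r 171.9 ang 5.71
arms 202 [251.  210.8] [452.8  80.3  56.4] zmax 62.9 r 124.3 ang 22.47
thing 239 [146. 186.] [192. 300.  25.] 38.0
thing 1735 [306. 213.] [578.  35.  64.] 87.0
thing 80 [256. 192.] [487. 205.  29.] 36.0
thing 959 [ 71. 268.] [ 47. -41.  48.] 90.0
thing 77 [285. 262.] [ 494. -102.   42.] 63.0
thing 198 [239. 301.] [ 384. -177.   25.] 29.0
thing 1088 [269. 322.] [ 424. -269.   56.] 89.0
```

```bash
cat > m.py <<'E'
from h import *
import sys
def measure(n,d,C=np.array([575.,58.])):
    P=cloud(n,d);x,y,h=P[...,0],P[...,1],P[...,2]
    for k in range(3):
        r=np.hypot(x-C[0],y-C[1]);m=(r<210)&(h>7.5)
        cs,_=cv2.findContours(cv2.morphologyEx(m.astype(np.uint8),cv2.MORPH_CLOSE,np.ones((5,5))),cv2.RETR_EXTERNAL,cv2.CHAIN_APPROX_NONE)
        c=max(cs,key=cv2.contourArea)[:,0];q=P[c[:,1],c[:,0]];q=q[(abs(q[:,2]-12)<6)][:,:2];C=fitc(q,190.)
    e=np.hypot(*(q-C).T);print(n,"board centre",C.round(1),"r",e.mean().round(1),e.std().round(1),len(q))
    r=np.hypot(x-C[0],y-C[1])
    for nm,m in(("box",(r<50)&(h>79)&(h<95)),("posts",(r>158)&(r<190)&(h>24)),("arms",(r>80)&(r<155)&(h>44)&(h<72))):
        nn,l,st,ce=cv2.connectedComponentsWithStats(m.astype(np.uint8))
        for k in range(1,nn):
            if st[k,4]<4: continue
            s=l==k
            if nm!="box": s&=h>h[s].max()-(14 if nm=="arms" else 8)
            e=P[s].mean(0);print(nm,s.sum(),ce[k].round(),e.round(1),"r",np.hypot(*(e[:2]-C)).round(1),"ang",np.degrees(np.arctan2(e[1]-C[1],e[0]-C[0])).round(2))
    return P,C
E
python3 - <<'E'
from m import *
for n in("top","side"):measure(n,np.load(f"{n}0.npz")['d'])
E
```

```text
top board centre [571.9  59.4] r 187.5 1.3 373
box 502 [278. 146.] [575.1  54.   84. ] r 6.4 ang -59.05
posts 13 [334. 176.] [495.7 -97.5  61.3] r 174.5 ang -115.88
posts 76 [220. 183.] [488.9 212.3  34.1] r 173.9 ang 118.49
arms 125 [283. 111.] [678.9  34.6  61.2] r 109.9 ang -13.06
arms 138 [235. 142.] [595.5 167.4  61. ] r 110.5 ang 77.62
arms 146 [316. 158.] [545.8 -48.8  60.6] r 111.3 ang -103.53
arms 185 [267. 192.] [458.1  85.5  61.2] r 116.7 ang 167.1
side board centre [570.3  58. ] r 187.4 2.1 339
box 363 [303. 204.] [574.   49.2  82.5] r 9.6 ang -66.75
posts 52 [256. 191.] [487.6 207.5  32.3] r 170.9 ang 118.93
posts 18 [285. 261.] [ 494.5 -100.5   58.8] r 175.7 ang -115.54
arms 71 [298. 186.] [595.3 165.8  59.7] r 110.7 ang 76.91
arms 214 [253. 211.] [457.2  79.7  57.1] r 115.2 ang 169.14
arms 183 [346. 213.] [677.8  29.3  57. ] r 111.3 ang -14.92
arms 152 [302. 240.] [543.8 -54.8  58.8] r 115.8 ang -103.21
```

```bash
cat > plan.py <<'E'
import numpy as np
from scipy.spatial.transform import Rotation as R
C=np.array([570.7,59.4])
def target(a,o,z,r=91.):
    """finger pose beside an arm at angle a (deg): o mm to the CCW side, tool x = CW tangent"""
    t=np.radians(a);e=np.array([np.cos(t),np.sin(t)]);n=np.array([-e[1],e[0]])
    return np.r_[C+r*e+o*n,z],a-90.
def rows(p0,y0,lst):
    """rows from the commanded pose p0,yaw y0 (tool down)"""
    R0=R.from_euler('xyz',[180,0,y0],degrees=True)
    for p,y in lst:
        s=R0.inv().apply(p-p0)/1000
        print([[0,0,round(-np.radians(y-y0),4)],[round(float(v),4) for v in s],-1])
E
python3 - <<'E'
from plan import *
p0=np.array([167.163,523.998,231.341])
a=target(152,-19,150);b=target(152,-19,42)
print(a,b);rows(p0,162.307,[a,b])
E
```

```text
(array([499.27172874, 118.89791648, 150.        ]), 62.0) (array([499.27172874, 118.89791648,  42.        ]), 62.0)
[[0, 0, np.float64(1.7507)], [-0.4395, -0.285, 0.0813], -1]
[[0, 0, np.float64(1.7507)], [-0.4395, -0.285, 0.1893], -1]
```

Emit:
carry_out([
  [[0,0,0.12],[-0.03,-0.02,0.005],-1],
  [[0,0,0.25],[-0.06,-0.04,0.01],-1],
  [[0,0,0.38],[-0.09,-0.06,0.02],-1],
  [[0,0,0.5],[-0.12,-0.08,0.025],-1],
  [[0,0,0.63],[-0.15,-0.1,0.03],-1],
  [[0,0,0.75],[-0.18,-0.12,0.035],-1],
  [[0,0,0.875],[-0.21,-0.14,0.04],-1],
  [[0,0,0.875],[-0.22,-0.1425,0.04],-1],
], grip_force=40)

```text
clock: 0.9
eef_pos: [334.4, 318.6, 190.0]
orientation: [-179.9, 0.1, 111.9]
contact_force: [-0.6, 1.0, -1.0]
opening: -0.2
```

Run:
```python
from plan import *
R0=R.from_euler('xyz',[180,0,162.307],degrees=True)
p=np.array([167.163,523.998,231.341])+R0.apply([-220,-142.5,40]);y=162.307-np.degrees(.875)
print(p,y);rows(p,y,[target(152,-19,150),target(152,-19,42)])
```

```text
[333.44857079 321.37677962 191.341     ] 112.17319292605296
[[0, 0, np.float64(0.8757)], [-0.2501, 0.0771, 0.0413], -1]
[[0, 0, np.float64(0.8757)], [-0.2501, 0.0771, 0.1493], -1]
```

Emit:
carry_out([
  [[0,0,0.12],[-0.035,0.011,0.006],-1],
  [[0,0,0.25],[-0.07,0.022,0.012],-1],
  [[0,0,0.38],[-0.105,0.033,0.018],-1],
  [[0,0,0.5],[-0.14,0.044,0.024],-1],
  [[0,0,0.63],[-0.175,0.055,0.03],-1],
  [[0,0,0.75],[-0.21,0.066,0.036],-1],
  [[0,0,0.8757],[-0.245,0.0755,0.0413],-1],
  [[0,0,0.8757],[-0.2501,0.0771,0.0413],-1],
])

```text
clock: 1.7
eef_pos: [500.5, 116.6, 148.6]
orientation: [-179.9, 0.1, 61.8]
contact_force: [0.1, 0.5, -0.4]
opening: -0.3
```

Emit:
carry_out([
  [[0,0,0],[0,0,0],-1],
  [[0,0,0],[0,0,0.02],-1],
  [[0,0,0],[0,0,0.04],-1],
  [[0,0,0],[0,0,0.06],-1],
  [[0,0,0],[0,0,0.08],-1],
  [[0,0,0],[0,0,0.1],-1],
  [[0,0,0],[0,0,0.108],-1],
  [[0,0,0],[0,0,0.108],-1],
])

```text
clock: 2.5
eef_pos: [497.7, 120.0, 41.0]
orientation: [-179.8, 0.1, 62.1]
contact_force: [0.3, 0.3, -0.5]
opening: -0.1
```

Run:
```python
from m import *
print({k:v for k,v in sense().items() if k in('clock','eef_pos','orientation','contact_force')})
for n in("top","side"):
    p,d=capture(n);cv2.imwrite(f"pics/{n}1.png",p[:,:,::-1]);np.savez(f"{n}1.npz",d=d)
a=cv2.imread("pics/top1.png")[80:280,150:400];b=cv2.imread("pics/side1.png")[130:330,180:430]
cv2.imwrite("pics/c1.png",cv2.resize(np.hstack([a,b]),(800,320)))
# arc rows, tool frame, CCW, 3 deg/row
for o,s in((-19,1),(19,-1)):
  for dg in (1.5,3):
    c=np.array([o,91.])
    for k in range(1,9):
        f=-s*np.radians(dg*k);M=np.array([[np.cos(f),-np.sin(f)],[np.sin(f),np.cos(f)]])
        t=(c-M@c)/1000;print(s,[0,0,round(f,4)],t.round(4))
```

```text
{'clock': 2.5, 'eef_pos': array([497.74645873, 119.97609071,  40.96389507]), 'orientation': array([-1.79848243e+02,  6.86469422e-02,  6.21430917e+01]), 'contact_force': array([ 0.33494901,  0.28161967, -0.53964306])}
1 [0, 0, np.float64(-0.0262)] [-0.0024 -0.0005]
1 [0, 0, np.float64(-0.0524)] [-0.0048 -0.0009]
1 [0, 0, np.float64(-0.0785)] [-0.0072 -0.0012]
1 [0, 0, np.float64(-0.1047)] [-0.0096 -0.0015]
1 [0, 0, np.float64(-0.1309)] [-0.012  -0.0017]
1 [0, 0, np.float64(-0.1571)] [-0.0145 -0.0019]
1 [0, 0, np.float64(-0.1833)] [-0.0169 -0.0019]
1 [0, 0, np.float64(-0.2094)] [-0.0193 -0.002 ]
1 [0, 0, np.float64(-0.0524)] [-0.0048 -0.0009]
1 [0, 0, np.float64(-0.1047)] [-0.0096 -0.0015]
1 [0, 0, np.float64(-0.1571)] [-0.0145 -0.0019]
1 [0, 0, np.float64(-0.2094)] [-0.0193 -0.002 ]
1 [0, 0, np.float64(-0.2618)] [-0.0242 -0.0018]
1 [0, 0, np.float64(-0.3142)] [-0.0291 -0.0014]
1 [0, 0, np.float64(-0.3665)] [-0.0339 -0.0008]
1 [0, 0, np.float64(-0.4189)] [-0.0387  0.0001]
-1 [0, 0, np.float64(0.0262)] [ 0.0024 -0.0005]
-1 [0, 0, np.float64(0.0524)] [ 0.0048 -0.0009]
-1 [0, 0, np.float64(0.0785)] [ 0.0072 -0.0012]
-1 [0, 0, np.float64(0.1047)] [ 0.0096 -0.0015]
-1 [0, 0, np.float64(0.1309)] [ 0.012  -0.0017]
-1 [0, 0, np.float64(0.1571)] [ 0.0145 -0.0019]
-1 [0, 0, np.float64(0.1833)] [ 0.0169 -0.0019]
-1 [0, 0, np.float64(0.2094)] [ 0.0193 -0.002 ]
-1 [0, 0, np.float64(0.0524)] [ 0.0048 -0.0009]
-1 [0, 0, np.float64(0.1047)] [ 0.0096 -0.0015]
-1 [0, 0, np.float64(0.1571)] [ 0.0145 -0.0019]
-1 [0, 0, np.float64(0.2094)] [ 0.0193 -0.002 ]
-1 [0, 0, np.float64(0.2618)] [ 0.0242 -0.0018]
-1 [0, 0, np.float64(0.3142)] [ 0.0291 -0.0014]
-1 [0, 0, np.float64(0.3665)] [ 0.0339 -0.0008]
-1 [0, 0, np.float64(0.4189)] [0.0387 0.0001]
```

View pics/c1.png

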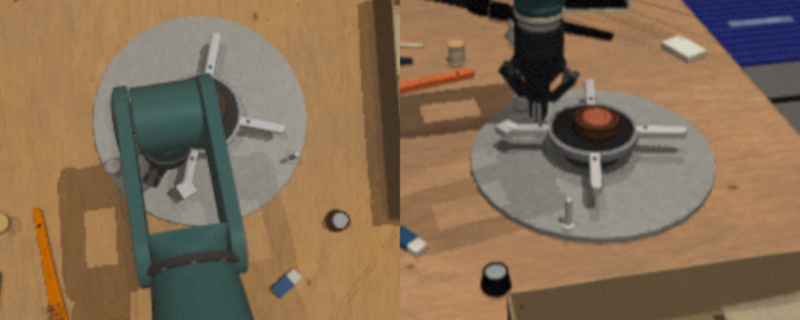

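The left crop shows the arrow at (187,185) with the finger on its CW side. The right crop shows the finger behind the arrow arm at (540,115), well below the arm's top. The path is clear, so I start the slow CCW push.

Emit:
carry_out([
  [[0,0,-0.0262],[-0.0024,-0.0005,0],-1],
  [[0,0,-0.0524],[-0.0048,-0.0009,0],-1],
  [[0,0,-0.0785],[-0.0072,-0.0012,0],-1],
  [[0,0,-0.1047],[-0.0096,-0.0015,0],-1],
  [[0,0,-0.1309],[-0.012,-0.0017,0],-1],
  [[0,0,-0.1571],[-0.0145,-0.0019,0],-1],
  [[0,0,-0.1833],[-0.0169,-0.0019,0],-1],
  [[0,0,-0.2094],[-0.0193,-0.002,0],-1],
])

```text
clock: 3.4
eef_pos: [488.3, 102.5, 42.0]
orientation: [-180.0, -0.0, 74.1]
contact_force: [0.3, -0.1, 0.1]
opening: -0.1
```

Emit:
carry_out([
  [[0,0,-0.0262],[-0.0024,-0.0005,0],-1],
  [[0,0,-0.0524],[-0.0048,-0.0009,0],-1],
  [[0,0,-0.0785],[-0.0072,-0.0012,0],-1],
  [[0,0,-0.1047],[-0.0096,-0.0015,0],-1],
  [[0,0,-0.1309],[-0.012,-0.0017,0],-1],
  [[0,0,-0.1571],[-0.0145,-0.0019,0],-1],
  [[0,0,-0.1833],[-0.0169,-0.0019,0],-1],
  [[0,0,-0.2094],[-0.0193,-0.002,0],-1],
])

```text
clock: 4.2
eef_pos: [481.1, 85.3, 42.0]
orientation: [180.0, -0.1, 86.1]
contact_force: [0.9, 1.5, -0.7]
opening: -0.0
```

Run:
```python
from m import *
from plan import target
print(sense()['eef_pos'],sense()['orientation'],target(176,-19,42))
P,_=measure("side",capture("side")[1])
```

```text
[481.12155275  85.31702099  42.04864514] [ 1.79992932e+02 -1.05439661e-01  8.61087911e+01] (array([481.24704443,  84.70155607,  42.        ]), 86.0)
side board centre [569.8  58.6] r 187.8 2.2 309
box 359 [303. 203.] [574.5  49.9  82.6] r 9.8 ang -61.39
posts 86 [225.  80.] [395.9  51.4 431.6] r 174.0 ang -177.64
posts 16 [253. 191.] [480.2 205.6  31.6] r 172.1 ang 121.35
posts 17 [285. 261.] [ 494.4 -100.2   58.7] r 175.8 ang -115.41
arms 81 [292. 186.] [577.7 166.1  59.1] r 107.9 ang 85.77
arms 181 [254. 214.] [459.9  68.4  61.2] r 110.3 ang 174.9
arms 168 [345. 209.] [681.   44.8  57.2] r 112.0 ang -7.07
arms 170 [309. 240.] [559.5 -56.7  58.2] r 115.8 ang -95.12
```

Run:
```python
import numpy as np
c=np.array([-19,91.])
for dg in (2.5,):
  for k in range(1,9):
    f=-np.radians(dg*k);M=np.array([[np.cos(f),-np.sin(f)],[np.sin(f),np.cos(f)]])
    print(round(f,4),((c-M@c)/1000).round(4))
```

```text
-0.0436 [-0.004  -0.0007]
-0.0873 [-0.008  -0.0013]
-0.1309 [-0.012  -0.0017]
-0.1745 [-0.0161 -0.0019]
-0.2182 [-0.0201 -0.002 ]
-0.2618 [-0.0242 -0.0018]
-0.3054 [-0.0282 -0.0015]
-0.3491 [-0.0323 -0.001 ]
```

Emit:
carry_out([
  [[0,0,-0.0436],[-0.004,-0.0007,0],-1],
  [[0,0,-0.0873],[-0.008,-0.0013,0],-1],
  [[0,0,-0.1309],[-0.012,-0.0017,0],-1],
  [[0,0,-0.1745],[-0.0161,-0.0019,0],-1],
  [[0,0,-0.2182],[-0.0201,-0.002,0],-1],
  [[0,0,-0.2618],[-0.0242,-0.0018,0],-1],
  [[0,0,-0.3054],[-0.0282,-0.0015,0],-1],
  [[0,0,-0.3491],[-0.0323,-0.001,0],-1],
])

```text
clock: 5.05
eef_pos: [477.4, 53.1, 42.0]
orientation: [-180.0, -0.1, 106.1]
contact_force: [-1.7, 2.9, 0.9]
opening: -0.0
```

Emit:
carry_out([
  [[0,0,-0.0436],[-0.004,-0.0007,0],-1],
  [[0,0,-0.0873],[-0.008,-0.0013,0],-1],
  [[0,0,-0.1309],[-0.012,-0.0017,0],-1],
  [[0,0,-0.1745],[-0.0161,-0.0019,0],-1],
  [[0,0,-0.2182],[-0.0201,-0.002,0],-1],
  [[0,0,-0.2618],[-0.0242,-0.0018,0],-1],
  [[0,0,-0.3054],[-0.0282,-0.0015,0],-1],
  [[0,0,-0.3491],[-0.0323,-0.001,0],-1],
])

```text
clock: 5.85
eef_pos: [485.0, 21.5, 41.9]
orientation: [-179.9, -0.1, 126.1]
contact_force: [-2.6, 1.1, 1.9]
opening: -0.1
```

Emit:
carry_out([
  [[0,0,-0.0436],[-0.004,-0.0007,0],-1],
  [[0,0,-0.0873],[-0.008,-0.0013,0],-1],
  [[0,0,-0.1309],[-0.012,-0.0017,0],-1],
  [[0,0,-0.1745],[-0.0161,-0.0019,0],-1],
  [[0,0,-0.2182],[-0.0201,-0.002,0],-1],
  [[0,0,-0.2618],[-0.0242,-0.0018,0],-1],
  [[0,0,-0.3054],[-0.0282,-0.0015,0],-1],
  [[0,0,-0.3491],[-0.0323,-0.001,0],-1],
])

```text
clock: 6.65
eef_pos: [503.0, -5.5, 41.8]
orientation: [-179.9, -0.1, 146.1]
contact_force: [-2.4, 0.3, 1.7]
opening: -0.1
```

Run:
```python
from m import *
from plan import target
print(sense()['eef_pos'],sense()['orientation'],target(236,-19,42))
for n in("side","top"):
    p,d=capture(n);cv2.imwrite(f"pics/{n}2.png",p[:,:,::-1]);measure(n,d)
a=cv2.imread("pics/top2.png")[80:280,150:400];b=cv2.imread("pics/side2.png")[130:330,180:430]
cv2.imwrite("pics/c2.png",cv2.resize(np.hstack([a,b]),(800,320)))
```

```text
[502.98212328  -5.53246289  41.84264323] [-1.79929643e+02 -1.34489097e-01  1.46118305e+02] (array([504.06173191,  -5.41775394,  42.        ]), 146.0)
side board centre [570.1  58.8] r 188.6 12.7 302
box 338 [303. 202.] [577.5  56.   82.5] r 7.9 ang -20.51
posts 60 [222.  65.] [392.2  53.4 439.1] r 178.0 ang -178.27
posts 60 [254. 104.] [422.8 -47.2 428.7] r 181.5 ang -144.28
posts 48 [256. 191.] [487.7 208.6  32.5] r 171.0 ang 118.83
posts 16 [285. 261.] [ 494.4 -101.1   59.7] r 176.9 ang -115.35
arms 82 [315. 188.] [634.9 147.4  59. ] r 109.8 ang 53.84
arms 155 [258. 201.] [476.6 118.5  56.7] r 110.9 ang 147.45
arms 197 [344. 223.] [660.1  -9.1  57.3] r 112.7 ang -37.02
arms 209 [281. 237.] [502.4 -33.5  61.7] r 114.4 ang -126.28
top board centre [570.9  57.3] r 188.0 1.7 287
box 500 [275. 145.] [577.7  61.7  84. ] r 8.1 ang 33.0
posts 125 [349. 185.] [419.2 -41.5 432.2] r 181.0 ang -146.93
posts 13 [334. 176.] [495.9 -97.3  61.6] r 171.8 ang -115.88
posts 75 [221. 183.] [488.7 212.5  34.6] r 175.7 ang 117.9
posts 148 [293. 204.] [393.4  58.  441.8] r 177.4 ang 179.76
arms 117 [298. 115.] [665.6  -4.2  61.2] r 112.9 ang -32.96
arms 152 [241. 129.] [632.4 150.4  60.8] r 111.6 ang 56.54
arms 144 [254. 184.] [480.  121.4  61.2] r 111.2 ang 144.77
```

View pics/c2.png

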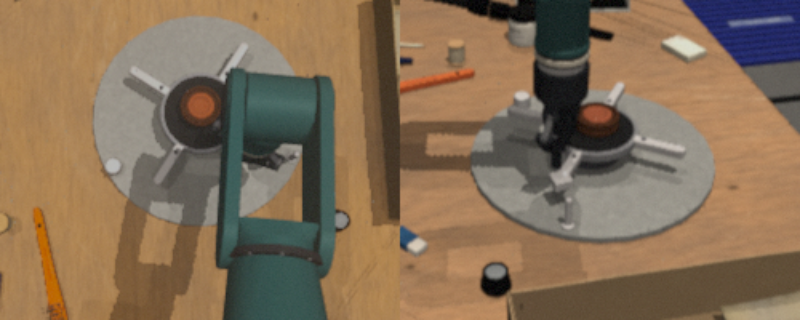

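The left crop shows the opposite arms at (148,78) and (240,55), and the arrow hidden under the wrist. The right crop shows the arrow tip at (560,182), close to the tall post at (570,200). The fit puts the arrow at 235.9°, against 236° nominal. The post is at 244.4°, so I push 8.4° more and back off.

Emit:
carry_out([
  [[0,0,-0.0183],[-0.0017,-0.0003,0],-1],
  [[0,0,-0.0366],[-0.0033,-0.0006,0],-1],
  [[0,0,-0.055],[-0.005,-0.0009,0],-1],
  [[0,0,-0.0733],[-0.0067,-0.0011,0],-1],
  [[0,0,-0.0916],[-0.0084,-0.0014,0],-1],
  [[0,0,-0.11],[-0.0101,-0.0015,0],-1],
  [[0,0,-0.1283],[-0.0118,-0.0017,0],-1],
  [[0,0,-0.1466],[-0.0135,-0.0018,0],-1],
])

```text
clock: 7.55
eef_pos: [514.1, -14.6, 41.8]
orientation: [-180.0, -0.0, 154.5]
contact_force: [-3.9, -1.3, 0.6]
opening: -0.2
```

Emit:
carry_out([
  [[0,0,0],[0,0,0],-1],
  [[0,0,0],[0.003,0,0],-1],
  [[0,0,0],[0.008,0,0],-1],
  [[0,0,0],[0.016,0,0],-1],
  [[0,0,0],[0.016,0,-0.015],-1],
  [[0,0,0],[0.016,0,-0.04],-1],
  [[0,0,0],[0.016,0,-0.06],-1],
  [[0,0,0],[0.016,0,-0.06],-1],
])

```text
clock: 8.35
eef_pos: [501.9, -7.4, 105.7]
orientation: [179.8, 0.4, 154.4]
contact_force: [0.3, -0.2, 0.4]
opening: 0.3
```

Run:
```python
from m import *
from plan import target
print(sense()['eef_pos'],sense()['orientation'],target(244.4,-35,102))
for n in("side","top"):
    p,d=capture(n);cv2.imwrite(f"pics/{n}3.png",p[:,:,::-1]);measure(n,d)
a=cv2.imread("pics/top3.png")[80:280,150:400];b=cv2.imread("pics/side3.png")[130:330,180:430]
cv2.imwrite("pics/c3.png",cv2.resize(np.hstack([a,b]),(800,320)))
```

```text
[501.9390517   -7.44697528 105.67484715] [179.83695909   0.43303793 154.42187376] (array([499.81605843,  -7.54375869, 102.        ]), 154.4)
side board centre [570.3  58.6] r 187.9 2.0 317
box 358 [303. 202.] [575.8  57.6  82.6] r 5.6 ang -9.83
posts 86 [221.  39.] [395.4  49.6 484.2] r 175.1 ang -177.06
posts 134 [256.  74.] [434.2 -52.4 478.3] r 175.5 ang -140.81
posts 54 [256. 191.] [487.6 208.   32. ] r 170.8 ang 118.94
posts 18 [285. 261.] [ 494.6 -101.2   59.2] r 176.8 ang -115.34
arms 79 [308. 187.] [619.4 156.6  59.1] r 109.7 ang 63.35
arms 161 [256. 205.] [469.4 102.3  57.1] r 109.9 ang 156.53
arms 193 [346. 218.] [669.3   6.   56.9] r 112.1 ang -27.95
arms 221 [290. 241.] [518.5 -52.3  58.4] r 122.3 ang -115.04
top board centre [571.5  57.5] r 187.8 1.5 308
box 504 [275. 146.] [577.1  62.4  84.1] r 7.4 ang 41.01
posts 291 [359. 180.] [431.2 -45.3 479.7] r 173.9 ang -143.76
posts 12 [335. 176.] [496.  -97.8  61.4] r 172.7 ang -115.91
posts 76 [221. 183.] [489.  212.1  34.6] r 175.2 ang 118.09
posts 228 [297. 201.] [397.3  55.8 485.6] r 174.2 ang -179.44
arms 128 [292. 113.] [671.7  11.   61.2] r 110.5 ang -24.89
arms 143 [238. 134.] [618.3 158.4  61.3] r 111.3 ang 65.1
arms 141 [259. 187.] [471.  107.6  61.3] r 112.2 ang 153.5
```

View pics/c3.png

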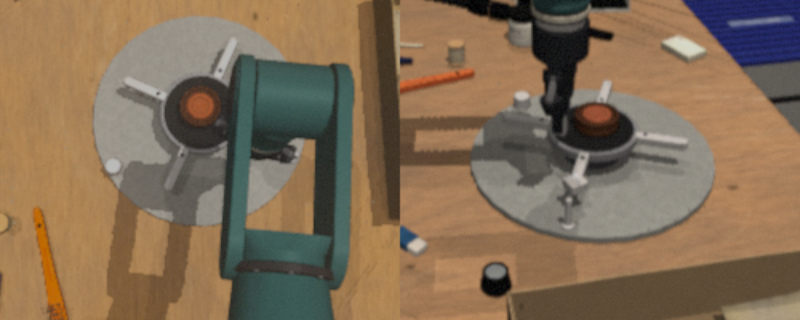

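The right crop shows the arrow tip at (575,182) in front of the tall post at (570,200), with the finger clear above. By the top fit the arrow is at 244.3° and the post at 244.5°. I let it stand while moving the raised finger to the other side.

Run:
```python
from plan import *
p,y=target(244.4,-35,102)
rows(p,y,[target(244.4+k/8*17.6,-35+54*k/8,102) for k in range(1,9)])
```

```text
[[0, 0, np.float64(-0.0384)], [-0.0103, -0.001, -0.0], -1]
[[0, 0, np.float64(-0.0768)], [-0.0205, -0.0014, -0.0], -1]
[[0, 0, np.float64(-0.1152)], [-0.0308, -0.0011, -0.0], -1]
[[0, 0, np.float64(-0.1536)], [-0.041, -0.0002, -0.0], -1]
[[0, 0, np.float64(-0.192)], [-0.0511, 0.0014, 0.0], -1]
[[0, 0, np.float64(-0.2304)], [-0.0611, 0.0037, 0.0], -1]
[[0, 0, np.float64(-0.2688)], [-0.071, 0.0065, 0.0], -1]
[[0, 0, np.float64(-0.3072)], [-0.0806, 0.01, 0.0], -1]
```

Emit:
carry_out([
  [[0,0,0],[0,0,0],-1],
  [[0,0,0],[0,0,0],-1],
  [[0,0,0],[0,0,0],-1],
  [[0,0,0],[0,0,0],-1],
  [[0,0,0],[0,0,0],-1],
  [[0,0,0],[0,0,0],-1],
  [[0,0,0],[0,0,0],-1],
  [[0,0,0],[0,0,0],-1],
])

```text
clock: 9.25
eef_pos: [499.8, -7.6, 102.1]
orientation: [180.0, 0.0, 154.4]
contact_force: [-0.5, 0.5, 0.2]
opening: 0.0
```

Emit:
carry_out([
  [[0,0,0],[0,0,0],-1],
  [[0,0,0],[0,0,0],-1],
  [[0,0,0],[0,0,0],-1],
  [[0,0,0],[0,0,0],-1],
  [[0,0,0],[0,0,0],-1],
  [[0,0,0],[0,0,0],-1],
  [[0,0,0],[0,0,0],-1],
  [[0,0,0],[0,0,0],-1],
])

```text
clock: 10.05
eef_pos: [499.8, -7.5, 102.0]
orientation: [180.0, -0.0, 154.4]
contact_force: [-0.1, 0.2, -0.3]
opening: -0.2
```

Emit:
carry_out([
  [[0,0,-0.0384],[-0.0103,-0.001,0],-1],
  [[0,0,-0.0768],[-0.0205,-0.0014,0],-1],
  [[0,0,-0.1152],[-0.0308,-0.0011,0],-1],
  [[0,0,-0.1536],[-0.041,-0.0002,0],-1],
  [[0,0,-0.192],[-0.0511,0.0014,0],-1],
  [[0,0,-0.2304],[-0.0611,0.0037,0],-1],
  [[0,0,-0.2688],[-0.071,0.0065,0],-1],
  [[0,0,-0.3072],[-0.0806,0.01,0],-1],
])

```text
clock: 10.85
eef_pos: [577.2, -33.5, 101.9]
orientation: [180.0, -0.0, 172.1]
contact_force: [-0.7, 0.2, 0.1]
opening: 0.4
```

Emit:
carry_out([
  [[0,0,0],[0,0,0],-1],
  [[0,0,0],[0,0,0],-1],
  [[0,0,0],[0,0,0.01],-1],
  [[0,0,0],[0,0,0.025],-1],
  [[0,0,0],[0,0,0.04],-1],
  [[0,0,0],[0,0,0.055],-1],
  [[0,0,0],[0,0,0.06],-1],
  [[0,0,0],[0,0,0.06],-1],
])

```text
clock: 11.65
eef_pos: [575.6, -33.2, 40.0]
orientation: [180.0, -0.2, 172.0]
contact_force: [-1.0, 0.3, 0.2]
opening: 0.1
```

Emit:
carry_out([
  [[0,0,0.0262],[0.0024,-0.0005,0],-1],
  [[0,0,0.0524],[0.0048,-0.0009,0],-1],
  [[0,0,0.0785],[0.0072,-0.0012,0],-1],
  [[0,0,0.1047],[0.0096,-0.0015,0],-1],
  [[0,0,0.1309],[0.012,-0.0017,0],-1],
  [[0,0,0.1571],[0.0145,-0.0019,0],-1],
  [[0,0,0.1833],[0.0169,-0.0019,0],-1],
  [[0,0,0.2094],[0.0193,-0.002,0],-1],
])

```text
clock: 12.45
eef_pos: [557.2, -32.6, 42.0]
orientation: [180.0, -0.0, 159.9]
contact_force: [0.9, -0.1, -0.1]
opening: 0.1
```

Emit:
carry_out([
  [[0,0,0.0262],[0.0024,-0.0005,0],-1],
  [[0,0,0.0524],[0.0048,-0.0009,0],-1],
  [[0,0,0.0785],[0.0072,-0.0012,0],-1],
  [[0,0,0.1047],[0.0096,-0.0015,0],-1],
  [[0,0,0.1309],[0.012,-0.0017,0],-1],
  [[0,0,0.1571],[0.0145,-0.0019,0],-1],
  [[0,0,0.1833],[0.0169,-0.0019,0],-1],
  [[0,0,0.2094],[0.0193,-0.002,0],-1],
])

```text
clock: 13.25
eef_pos: [538.6, -27.9, 42.1]
orientation: [180.0, 0.0, 147.9]
contact_force: [2.2, -1.0, -2.2]
opening: -0.1
```

Run:
```python
from m import *
from plan import target
print(sense()['eef_pos'],sense()['orientation'],target(238,19,42))
for n in("side","top"):
    p,d=capture(n);cv2.imwrite(f"pics/{n}4.png",p[:,:,::-1]);measure(n,d)
```

```text
[538.63549516 -27.8724508   42.06496621] [1.79978781e+02 2.66754155e-02 1.47879212e+02] (array([538.59026078, -27.84084277,  42.        ]), 148.0)
side board centre [570.4  58.7] r 187.8 2.1 311
box 73 [312. 203.] [596.4  46.4  82.3] r 28.8 ang -25.37
posts 78 [227.  62.] [399.5  16.2 445.3] r 176.1 ang -166.04
posts 61 [266. 105.] [435.9 -62.8 433.2] r 181.3 ang -137.9
posts 4 [286.  96.] [492.3 -79.2 406.5] r 158.5 ang -119.52
posts 5 [291. 112.] [501.3 -84.3 377.9] r 158.9 ang -115.79
posts 14 [289. 118.] [496.9 -82.3 368.3] r 159.0 ang -117.52
posts 6 [294. 124.] [505.7 -85.7 353.7] r 158.3 ang -114.14
posts 51 [256. 191.] [487.  208.1  32.3] r 171.1 ang 119.18
posts 17 [285. 261.] [ 494.7 -101.    59.3] r 176.8 ang -115.37
arms 6 [317. 184.] [646.8 165.8  56.8] r 131.6 ang 54.48
arms 157 [257. 202.] [474.9 113.7  57. ] r 110.2 ang 150.08
arms 204 [345. 221.] [662.4  -4.6  56.6] r 111.7 ang -34.54
arms 200 [287. 239.] [514.  -43.3  61.4] r 116.6 ang -118.9
top board centre [570.8  56.5] r 188.8 1.7 244
box 499 [275. 145.] [577.6  61.7  84.1] r 8.5 ang 36.97
posts 25 [334. 191.] [387.7  12.5 455.4] r 188.4 ang -166.47
posts 13 [334. 176.] [495.8 -97.6  61.1] r 171.4 ang -115.97
posts 73 [220. 183.] [489.1 212.4  35.2] r 176.1 ang 117.67
arms 121 [296. 115.] [664.6   0.   61.3] r 109.5 ang -31.08
arms 146 [241. 130.] [629.7 151.9  61.1] r 112.1 ang 58.32
arms 120 [317. 174.] [501.7 -48.5  61.4] r 125.7 ang -123.35
arms 143 [255. 185.] [478.  118.8  61.2] r 111.8 ang 146.16
```

Contact holds: the fit gives 237.5° against 238° nominal. Next I push CW, 5 × 20° and then 12°.

Emit:
carry_out([
  [[0,0,0.0436],[0.004,-0.0007,0],-1],
  [[0,0,0.0873],[0.008,-0.0013,0],-1],
  [[0,0,0.1309],[0.012,-0.0017,0],-1],
  [[0,0,0.1745],[0.0161,-0.0019,0],-1],
  [[0,0,0.2182],[0.0201,-0.002,0],-1],
  [[0,0,0.2618],[0.0242,-0.0018,0],-1],
  [[0,0,0.3054],[0.0282,-0.0015,0],-1],
  [[0,0,0.3491],[0.0323,-0.001,0],-1],
])

```text
clock: 14.15
eef_pos: [510.9, -11.8, 42.2]
orientation: [180.0, 0.1, 127.9]
contact_force: [1.8, 0.4, -2.0]
opening: 0.0
```

Emit:
carry_out([
  [[0,0,0.0436],[0.004,-0.0007,0],-1],
  [[0,0,0.0873],[0.008,-0.0013,0],-1],
  [[0,0,0.1309],[0.012,-0.0017,0],-1],
  [[0,0,0.1745],[0.0161,-0.0019,0],-1],
  [[0,0,0.2182],[0.0201,-0.002,0],-1],
  [[0,0,0.2618],[0.0242,-0.0018,0],-1],
  [[0,0,0.3054],[0.0282,-0.0015,0],-1],
  [[0,0,0.3491],[0.0323,-0.001,0],-1],
])

```text
clock: 14.95
eef_pos: [490.2, 12.8, 42.3]
orientation: [180.0, 0.1, 107.9]
contact_force: [2.3, -1.6, -0.1]
opening: -0.1
```

Emit:
carry_out([
  [[0,0,0.0436],[0.004,-0.0007,0],-1],
  [[0,0,0.0873],[0.008,-0.0013,0],-1],
  [[0,0,0.1309],[0.012,-0.0017,0],-1],
  [[0,0,0.1745],[0.0161,-0.0019,0],-1],
  [[0,0,0.2182],[0.0201,-0.002,0],-1],
  [[0,0,0.2618],[0.0242,-0.0018,0],-1],
  [[0,0,0.3054],[0.0282,-0.0015,0],-1],
  [[0,0,0.3491],[0.0323,-0.001,0],-1],
])

```text
clock: 15.75
eef_pos: [479.2, 43.0, 42.4]
orientation: [180.0, 0.1, 87.9]
contact_force: [0.9, -1.4, -0.4]
opening: 0.0
```

Emit:
carry_out([
  [[0,0,0.0436],[0.004,-0.0007,0],-1],
  [[0,0,0.0873],[0.008,-0.0013,0],-1],
  [[0,0,0.1309],[0.012,-0.0017,0],-1],
  [[0,0,0.1745],[0.0161,-0.0019,0],-1],
  [[0,0,0.2182],[0.0201,-0.002,0],-1],
  [[0,0,0.2618],[0.0242,-0.0018,0],-1],
  [[0,0,0.3054],[0.0282,-0.0015,0],-1],
  [[0,0,0.3491],[0.0323,-0.001,0],-1],
])

```text
clock: 16.55
eef_pos: [479.0, 75.2, 42.3]
orientation: [180.0, 0.1, 67.9]
contact_force: [0.6, -2.0, 0.7]
opening: 0.1
```

Emit:
carry_out([
  [[0,0,0.0436],[0.004,-0.0007,0],-1],
  [[0,0,0.0873],[0.008,-0.0013,0],-1],
  [[0,0,0.1309],[0.012,-0.0017,0],-1],
  [[0,0,0.1745],[0.0161,-0.0019,0],-1],
  [[0,0,0.2182],[0.0201,-0.002,0],-1],
  [[0,0,0.2618],[0.0242,-0.0018,0],-1],
  [[0,0,0.3054],[0.0282,-0.0015,0],-1],
  [[0,0,0.3491],[0.0323,-0.001,0],-1],
])

```text
clock: 17.35
eef_pos: [489.7, 105.5, 42.2]
orientation: [-180.0, 0.1, 47.9]
contact_force: [-0.4, -2.1, 1.2]
opening: -0.2
```

Emit:
carry_out([
  [[0,0,0.0262],[0.0024,-0.0005,0],-1],
  [[0,0,0.0524],[0.0048,-0.0009,0],-1],
  [[0,0,0.0785],[0.0072,-0.0012,0],-1],
  [[0,0,0.1047],[0.0096,-0.0015,0],-1],
  [[0,0,0.1309],[0.012,-0.0017,0],-1],
  [[0,0,0.1571],[0.0145,-0.0019,0],-1],
  [[0,0,0.1833],[0.0169,-0.0019,0],-1],
  [[0,0,0.2094],[0.0193,-0.002,0],-1],
])

```text
clock: 18.15
eef_pos: [501.8, 122.1, 42.0]
orientation: [-180.0, 0.0, 35.9]
contact_force: [-1.1, -2.5, 1.3]
opening: -0.0
```

Run:
```python
from m import *
from plan import target
print(sense()['eef_pos'],sense()['orientation'],target(126,19,42))
for n in("side","top"):
    p,d=capture(n);cv2.imwrite(f"pics/{n}5.png",p[:,:,::-1]);measure(n,d)
a=cv2.imread("pics/top5.png")[80:280,150:400];b=cv2.imread("pics/side5.png")[130:330,180:430]
cv2.imwrite("pics/c5.png",cv2.resize(np.hstack([a,b]),(800,320)))
```

```text
[501.80440193 122.10526228  41.98757201] [-1.79986627e+02  7.01840086e-03  3.58783482e+01] (array([501.84021915, 121.85262669,  42.        ]), 36.0)
side board centre [570.1  58.5] r 187.8 2.1 309
box 361 [301. 204.] [569.2  47.9  82.7] r 10.7 ang -94.41
posts 62 [224.  73.] [393.1  54.3 438. ] r 177.0 ang -178.63
posts 26 [253. 191.] [481.3 208.1  32.1] r 173.9 ang 120.69
posts 21 [285. 261.] [ 494.2 -100.7   58. ] r 176.4 ang -115.47
arms 109 [328. 193.] [661.9 120.   57.9] r 110.5 ang 33.76
arms 81 [265. 198.] [497.5 129.1  62.9] r 101.2 ang 135.83
arms 191 [269. 232.] [479.6 -11.3  57.2] r 114.3 ang -142.34
arms 212 [337. 231.] [633.5 -35.3  56.9] r 113.3 ang -55.96
top board centre [569.8  59.8] r 187.8 1.7 307
box 60 [289. 147.] [572.4  26.1  83.9] r 33.8 ang -85.46
posts 108 [229. 186.] [417.7 159.7 432.1] r 182.0 ang 146.68
posts 12 [334. 176.] [495.9 -97.7  61.9] r 173.9 ang -115.12
posts 145 [291. 205.] [392.3  60.  441.6] r 177.4 ang 179.91
arms 138 [251. 118.] [660.9 124.2  61.1] r 111.6 ang 35.26
arms 138 [308. 126.] [634.7 -29.8  61.2] r 110.6 ang -54.04
arms 144 [301. 182.] [480.1  -5.1  61.1] r 110.6 ang -144.12
arms 11 [236. 175.] [503.7 166.9  62.1] r 125.9 ang 121.65
```

View pics/c5.png

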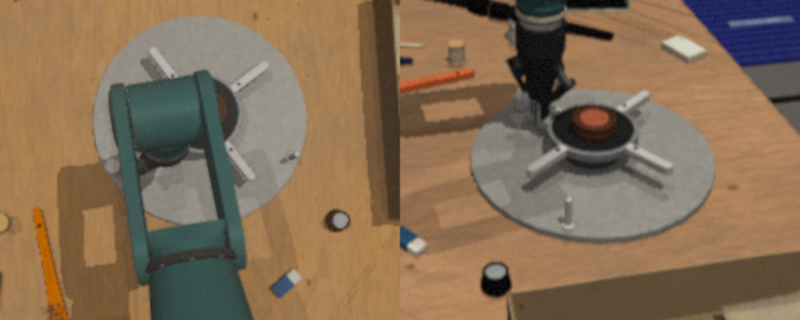

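The left crop shows the two cross arms at (240,165) and (255,72); the right crop shows the finger still behind the arrow arm near the short post. The fit gives an arrow angle of 125.6° and the target is 118.25°, so I push 7.3° more and then retreat.

Emit:
carry_out([
  [[0,0,0.016],[0.0015,-0.0003,0],-1],
  [[0,0,0.032],[0.0029,-0.0006,0],-1],
  [[0,0,0.048],[0.0044,-0.0008,0],-1],
  [[0,0,0.064],[0.0059,-0.001,0],-1],
  [[0,0,0.08],[0.0073,-0.0012,0],-1],
  [[0,0,0.096],[0.0088,-0.0014,0],-1],
  [[0,0,0.112],[0.0103,-0.0016,0],-1],
  [[0,0,0.128],[0.0118,-0.0017,0],-1],
])

```text
clock: 19.05
eef_pos: [510.2, 130.4, 41.8]
orientation: [-180.0, 0.0, 28.6]
contact_force: [-1.8, -0.3, -0.6]
opening: 0.1
```

Emit:
carry_out([
  [[0,0,0],[0,0,0],-1],
  [[0,0,0],[-0.003,0,0],-1],
  [[0,0,0],[-0.008,0,0],-1],
  [[0,0,0],[-0.016,0,0],-1],
  [[0,0,0],[-0.016,0,-0.02],-1],
  [[0,0,0],[-0.016,0,-0.05],-1],
  [[0,0,0],[-0.016,0,-0.09],-1],
  [[0,0,0],[-0.016,0,-0.12],-1],
])

```text
clock: 19.85
eef_pos: [496.4, 122.3, 164.5]
orientation: [180.0, -0.1, 28.7]
contact_force: [0.8, 0.5, -0.2]
opening: -0.3
```

Emit:
carry_out([
  [[0,0,0],[0,0,0],-1],
  [[0,0,0],[0,0,-0.02],-1],
  [[0,0,0],[0,0,-0.04],-1],
  [[0,0,0],[0,0,-0.06],-1],
  [[0,0,0],[0,0,-0.08],-1],
  [[0,0,0],[0,0,-0.1],-1],
  [[0,0,0],[0,0,-0.1],-1],
  [[0,0,0],[0,0,-0.1],-1],
])

```text
clock: 20.65
eef_pos: [495.9, 122.4, 261.1]
orientation: [-180.0, 0.0, 28.7]
contact_force: [0.6, 1.2, -0.8]
opening: 0.0
```

Run:
```python
from m import *
for n in("side","top"):
    p,d=capture(n);cv2.imwrite(f"pics/{n}6.png",p[:,:,::-1]);measure(n,d)
a=cv2.imread("pics/top6.png")[80:280,150:400];b=cv2.imread("pics/side6.png")[130:330,180:430]
cv2.imwrite("pics/c6.png",cv2.resize(np.hstack([a,b]),(800,320)))
```

```text
side board centre [570.1  58.4] r 187.6 2.1 331
box 371 [301. 204.] [568.1  48.6  82.4] r 10.0 ang -101.66
posts 80 [218.   5.] [395.4  52.5 540.5] r 174.8 ang -178.07
posts 51 [255. 191.] [487.2 208.7  32. ] r 171.7 ang 118.89
posts 18 [285. 261.] [ 494.4 -101.    59.2] r 176.5 ang -115.42
arms 147 [269. 192.] [513.2 157.6  57.8] r 114.4 ang 119.86
arms 126 [332. 196.] [668.7 107.1  57.5] r 110.0 ang 26.3
arms 193 [265. 229.] [472.1   0.6  57.2] r 113.8 ang -149.5
arms 201 [333. 233.] [621.7 -43.4  57.4] r 114.1 ang -63.15
top board centre [573.5  61. ] r 188.4 1.8 204
box 155 [281. 154.] [553.8  48.6  84.3] r 23.3 ang -147.91
posts 308 [219. 162.] [443.6 165.9 620.2] r 167.0 ang 141.08
posts 11 [334. 176.] [496.1 -97.8  61.9] r 176.7 ang -116.0
posts 370 [304. 191.] [400.1  62.2 609.1] r 173.4 ang 179.6
arms 107 [313. 129.] [626.7 -44.1  60.6] r 117.8 ang -63.14
arms 32 [235. 177.] [499.9 170.8  60.5] r 132.2 ang 123.82
arms 10 [289. 177.] [495.2  25.3  59.8] r 86.1 ang -155.47
```

View pics/c6.png

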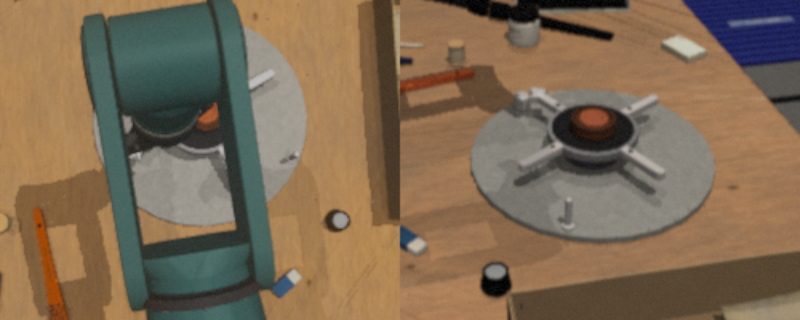

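The right crop shows the arrow tip at (538,95) up against the short post at (520,100), with the finger away. The top view is blocked by the arm, so I move the arm aside for a clear check.

Emit:
carry_out([
  [[0,0,0],[-0.01,-0.034,0],-1],
  [[0,0,0],[-0.02,-0.068,0],-1],
  [[0,0,0],[-0.03,-0.102,0],-1],
  [[0,0,0],[-0.04,-0.136,0],-1],
  [[0,0,0],[-0.05,-0.17,0],-1],
  [[0,0,0],[-0.06,-0.204,0],-1],
  [[0,0,0],[-0.07,-0.238,0],-1],
  [[0,0,0],[-0.08,-0.27,0],-1],
])

```text
clock: 21.55
eef_pos: [294.9, 321.5, 260.3]
orientation: [180.0, 0.1, 28.7]
contact_force: [-0.3, 0.6, -0.7]
opening: -0.1
```

Emit:
carry_out([
  [[0,0,0],[-0.01,-0.034,0],-1],
  [[0,0,0],[-0.02,-0.068,0],-1],
  [[0,0,0],[-0.03,-0.102,0],-1],
  [[0,0,0],[-0.04,-0.136,0],-1],
  [[0,0,0],[-0.05,-0.17,0],-1],
  [[0,0,0],[-0.05,-0.17,0],-1],
  [[0,0,0],[-0.05,-0.17,0],-1],
  [[0,0,0],[-0.05,-0.17,0],-1],
])

```text
clock: 22.35
eef_pos: [171.5, 445.5, 261.1]
orientation: [179.9, 0.1, 28.6]
contact_force: [-0.4, 0.1, -0.9]
opening: 0.3
```

Run:
```python
from m import *
p,d=capture("top");cv2.imwrite("pics/top7.png",p[:,:,::-1]);measure("top",d)
```

```text
top board centre [571.8  59.3] r 187.5 1.1 371
box 509 [279. 148.] [569.8  53.   84.1] r 6.6 ang -108.07
posts 12 [334. 176.] [495.8 -97.1  61.6] r 173.9 ang -115.93
posts 75 [221. 183.] [489.  212.3  35. ] r 174.0 ang 118.43
arms 134 [255. 115.] [668.9 112.9  61.1] r 110.9 ang 28.89
arms 138 [311. 130.] [623.5 -37.7  60.9] r 109.9 ang -61.93
arms 188 [238. 171.] [515.8 161.1  61.1] r 116.2 ang 118.85
arms 143 [297. 185.] [473.8   7.   61.4] r 111.1 ang -151.94
```

View pics/top7.png

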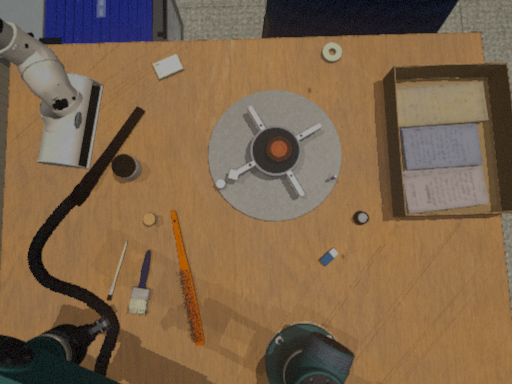

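The clear top view shows the arrow tip at (231,176) aimed straight at the short post at (221,184). The fit gives the arrow at 118.45° and the post at 118.3°, about 0.5 mm off at the post. The bystanders look to be in place.

```bash
python3 -c "
from workcell import *
print(hand_in())"
```

```text
the job is handed in; nothing more can be done
None
```

I pushed the turntable to both positions and handed the job in at about 22 s of the 64 s allowed; no verdict was reported. All pushes were with the shut fingertip on the arrow-ended arm, with wrist force readings of about 4 N or less.

- **Tall post:** the arrow stopped at 244.3°, with the post at 244.5°. It stood untouched for about 2 s while the finger waited raised clear of the arms; I took no picture at the end of that wait.
- **Short post:** the arrow stopped at 118.45°, with the post at about 118.3°, roughly 0.5 mm off against the 12 mm allowed. This comes from an unobstructed top view.
- **Seal box and bystanders:** the seal box turned with the disc and stayed on it. Its top centre, 575, 54 mm at the start, measured 570, 53 mm at the end. I checked the bystanders only by eye in the last picture, where they look unmoved.

Two measurements disagreed slightly. The side camera read the arrow's own direction about 1° off the short post, which I put down to seeing only its near side. Its fit to the cross arms gave 118.45°, in agreement with the top camera. No check failed.

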